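# Index the decorating wheel on by a third of a turn

## Task

The clay beaker on the indexing wheel is being painted in three panels and the next one is due. Slide the index bolt fully out, push the wheel round a third of a turn counter-clockwise seen from above, which is eight clicks, and let it settle in its click; then slide the bolt fully home so that the wheel is locked again. The beaker must ride round with the wheel, staying upright in the middle, and the pots and the cup standing about are to be left alone.

Things in the scene. Friction and masses are not known exactly. Their poses are not given: they have to be found in the camera images.
- indexer: Grey cast base of the indexing wheel, fixed to the table. Origin: on the wheel's axis at table height, z up. On it turns an aluminium wheel, 224 mm diameter, rim from 53 to 70 mm above the table, with 24 short lines round its face. Obstacle: a spring housing at 150 deg (counter-clockwise from the base's own +x), out to 153 mm off the axis, 52 mm high.
- wheel (a joint): Angle of the wheel in its base, rad, positive counter-clockwise seen from above, 0 at first. A sprung roller holds it in 24 clicks a turn, one every 0.2618 rad. A push of 5 to 6 N on a post takes it over a click; past the crest, half way, it runs forward by itself into the next. Flung faster than about 2.5 rad/s it coasts past clicks. Cannot turn while the bolt is in.
- post_a (a point): One of four upright black turning posts on the wheel, 90 deg apart, 98 mm off its axis, 18 mm diameter, from the wheel's face (70 mm) to 108 mm above the table, to push it by. This point: on the post's axis, 92 mm above the table. With the wheel at 0 it stands at 45 deg, counter-clockwise from the base's own +x.
- post_b (a point): The next post counter-clockwise, at 135 deg with the wheel at 0.
- post_c (a point): The next post counter-clockwise, at 225 deg with the wheel at 0.
- post_d (a point): The next post counter-clockwise, at 315 deg with the wheel at 0.
- mark (a point): Red mark on the wheel's rim, on the face (70 mm high), 105 mm off the axis, at 210 deg from the base's own +x with the wheel at 0. Turns with the wheel; its axes are the wheel's axes (parallel to the base's with the wheel at 0).
- bolt (a joint): How far the index bolt is drawn out along the base's own -y, m: 0 fully home (wheel locked, brass collar against the guide block), 0.018 fully out (wheel free, red band showing). Hard stops at both ends; it slides stiffly, about 4 N, and stays where it is left. It goes home only while the wheel sits in a click.
- bolt_knob (a point): Centre of the bolt's upright black knob, 20 mm diameter, from 58 to 95 mm above the table, this point at 76 mm; 175 mm off the wheel's axis when home, 193 mm when out, on the base's own -y. To be pushed from either side. Between it and the wheel lies the bolt's guide block, 34 mm wide, 115 to 145 mm off the axis, only 52 mm high.
- beaker: Loose unglazed clay beaker, 84 mm diameter, 81 mm high, 0.13 to 0.24 kg, standing in the middle of the wheel. Origin: centre of its foot, z up along its axis; its x axis is parallel to the mark's x axis at first.
- glaze_blue: Loose glaze pot with a blue lid, 48 mm diameter, 56 mm high; bystander. Origin: centre of its underside.
- glaze_yellow: Loose glaze pot with a yellow lid, 48 mm diameter, 56 mm high; bystander. Origin: centre of its underside.
- cup_white: Loose white cup without handle, 60 mm diameter, 86 mm high; bystander. Origin: centre of its underside.
There are look-alikes about, which are no part of the job. What is shaped like the beaker but blue, pink or purple is not meant.

How it is judged:
On the way, in this order (a step that is already met when the one before it is completed fails the run):
1. the index bolt is drawn out at least 15 mm (value of joint bolt above 0.015 m), for 0.2 s.
2. with the bolt still out, the wheel sits at rest in the eighth click counter-clockwise (120 deg, within 3 deg) (value of joint wheel between 2.044 and 2.144 rad and velocity of joint wheel between -0.05 and 0.05 rad/s and value of joint bolt above 0.012 m), for 0.2 s.
At the end, for the whole second after the job is handed in: The wheel stands still in the eighth click counter-clockwise from where it stood (120 deg, within 3 deg), the bolt is home within 2.5 mm, and the beaker stands upright (within 6 deg) on the wheel, within 15 mm of its middle and not twisted on it by more than 11 deg (value of joint wheel between 2.044 and 2.144 rad and value of joint bolt below 0.0025 m and velocity of joint wheel between -0.05 and 0.05 rad/s and angle between beaker's own z axis and vertical below 0.1 rad and horizontal distance between beaker and indexer below 0.015 m and height (world z) of beaker between 0.065 and 0.076 m and angle between the x axis of beaker and the x axis of mark, either way round below 0.2 rad); the robot touches nothing.
It fails at once if the beaker is tipped by more than 20 deg (angle between beaker's own z axis and vertical above 0.35 rad).
It fails at once if a glaze pot or the white cup is shifted by more than 25 mm (distance of any of glaze_blue, glaze_yellow, cup_white from where it was at the start of the episode above 0.025 m).
It also fails if it takes over 72 s, if anything falls off the work surface, if the arm or the gripper's body presses on something with over 40 N, if the wrist force passes 120 N, or if a joint passes its speed limit or range.

## Robot

A 6-joint arm with a two-finger parallel gripper is mounted at the origin on a cart in front of the work surface, level with it; the furniture and walls round the work are solid. World frame = base frame: x ahead of the robot, y to its left, z up, the work surface at z = 0. Lengths are in m, angles in rad, forces in N, time in s.
With the tool pointing down it reaches from about 0.4 to 0.825 m from the base axis. Payload 7 kg.
Tool frame: the origin (TCP) lies on the centre line of the jaws, within the pads' length; the fingertips stand tip_reach ahead of it and the grasp point (between the pads) is the TCP (tip_reach is the distance from the TCP to the fingertips, in m); z points along the fingers, y is the line along which they close (so a half turn about z gives the same grasp; the last joint's range is limited). The gripper opens to 88 mm and grips with 3 to 60 N. Pads are 19 mm wide; open, the fingers measure 130 mm over their backs; the gripper's body (78 mm by 193 mm) begins 47 mm behind the grasp point.
Start: joints at [-0.931, 0.359, 0.012, 0, -1.224, -0.288], TCP at [0.233, -0.634, 0.246] pointing down, gripper open.
Joint ranges: [-3.07, 3.07], [-1.43, 2.12], [-1.02, 1.25], [-3.03, 1.67], [-3.05, -0], [-3.03, 3.03]. Speed limits (rad/s): [2.39, 2.39, 3.01, 3.14, 3.14, 3.14].

## Interface

Orientations are given as [roll, pitch, yaw] about the fixed x, y, z axes, in that order (R = Rz(yaw) Ry(pitch) Rx(roll)).
In Python, from station import get_state, grab_frame, calibration, job_done, find_in, mark_of, tip_reach gives the robot as it stands.
- The arm moves only by the shell command python3 -m handwheel 'ROWS' [OPENING] [FORCE]. ROWS is JSON, a list of rows, each an object with "delta_pos": the shift along the world's x, y, z in units of 30 mm (1.0 is 30 mm), a list of three; "dr": the turn, a rotation vector about the world's x, y, z in degrees, a list of three. In form: [{"delta_pos": [tx, ty, tz], "dr": [rx, ry, rz]}, ...]. A call has 1 to 10 rows; each row shifts and turns the commanded pose from where the row before left it; what a row does not reach is not made up. A row lasts 1/10 s, in which the tool goes at most 50 mm and 8.59 degrees, less where a joint would pass 70% of its speed; a pose out of reach is approached as far as the arm can. A call is refused whole if a number of a shift passes 1 or a number of a turn 8.59, either way. A call with a gripper value outside its range is refused whole. OPENING is the closure, from -1 (fully open) to 1 (shut), set as the call begins (- or left out, the last holds). The fingers move at their own pace and stop on an object; FORCE is the grip in N (left out, the last holds). Time passes only in rows, so rows that do not move let the fingers close. It gives the time, the measured TCP pose, the force, the opening and the grip force at its end, in the units of the state.
- get_state(): the state, without advancing time (a new reading comes with each control period).
- grab_frame(name): name is "side" or "top"; returns the picture (384x512x3 uint8, red, green, blue); there is no depth.
- calibration(name): a dict with "fx", "fy", "cx", "cy" (pixels), "extrinsics" (4x4, takes a point from world to camera coordinates). Camera axes: x right, y down, z forward; pixel columns grow to the right and rows downward; lengths in m; the calibration is good to about 2 mm. A picture is of the moment at which its call begins. calibration takes no time and is no camera call.
- job_done(): hands the job in; it is judged then, once.
Trained networks look in the newest picture that a camera, given by its name, has taken for a name from the list of things; names that differ only in an ending like _2 or _b are one class to them, and where a whole thing is asked for, a point or a joint stands for the part that bears it (a point fixed in the world has none). Each returns a list of dicts, best first, with "conf" (0 to 1); they miss things now and then, are a little off and sometimes report something else, mostly with a low value. They report only what shows in the picture. A call takes as long as a camera call. They do not tell look-alikes from the thing itself.
- find_in(camera, query): "location" ([column, row] in pixels, amid what is visible of it).
- mark_of(camera, query): "location" ([column, row] in pixels: a listed point, or the origin of a listed thing).
The state is a dict: "t": time; "q": joint angles; "qd": joint speeds; "joint_efforts": joint torques, N m; "eef_pos": TCP position; "ee_rot": TCP orientation; "force": force on the tool from outside, world axes, zero at the start; "moment": the same for the moment, N m; "width": finger opening in m; "gripper_force": force on a finger pad.
Only numpy, scipy, OpenCV 4.12 (cv2) and the standard library are available. Lean on these libraries where they do the work, as an engineer would, in place of code of your own. Each camera call takes 0.05 s, during which the arm holds its last target. There are 200 camera calls.

## Working session

There is one attempt and no reset: what is moved stays moved. The work goes in short steps, Python scripts to look and compute and a shell command to move; the robot and the scene stay as the last step left them, time stands still between calls to the robot, and variables do not carry over. Pictures are saved under pics/ and viewed, at most 10 in all, crops included, and the job is handed in when it is done.

```bash
mkdir -p pics
cat > h.py <<'E'
import numpy as np,cv2
from station import *
def snap(c,f):
    im=grab_frame(c); cv2.imwrite('pics/'+f,cv2.cvtColor(im,cv2.COLOR_RGB2BGR)); return im
def ray(c,px):
    k=calibration(c);E=np.array(k['extrinsics']);R,t=E[:3,:3],E[:3,3]
    d=R.T@np.array([(px[0]-k['cx'])/k['fx'],(px[1]-k['cy'])/k['fy'],1]);return -R.T@t,d
def atz(c,px,z):
    o,d=ray(c,px);return o+d*(z-o[2])/d[2]
def proj(c,p):
    k=calibration(c);E=np.array(k['extrinsics']);q=E[:3,:3]@np.array(p)+E[:3,3]
    return np.array([k['fx']*q[0]/q[2]+k['cx'],k['fy']*q[1]/q[2]+k['cy']])
E
python3 - <<'E'
from h import *
np.set_printoptions(precision=3,suppress=True)
print(get_state(),tip_reach if not callable(tip_reach) else tip_reach())
Z=dict(indexer=0,post_a=.092,mark=.07,bolt_knob=.076,beaker=.07,glaze_blue=0,glaze_yellow=0,cup_white=0)
for c in('top','side'):
    snap(c,c+'0.png')
    for n,z in Z.items():
        for r in mark_of(c,n)[:5]: print(c,n,round(r['conf'],2),np.array(r['location']),atz(c,r['location'],z))
E
```

```text
{'t': 0.0, 'q': array([-0.931,  0.359,  0.011, -0.   , -1.224, -0.288]), 'qd': array([ 0.001,  0.   , -0.002, -0.001, -0.   ,  0.001]), 'joint_efforts': array([  0.001, -58.271,  29.305,   6.997,   0.007,  -0.   ]), 'eef_pos': array([ 0.232, -0.633,  0.245]), 'ee_rot': array([ 3.14, -0.  , -2.79]), 'force': array([-0.54 ,  0.061,  0.58 ]), 'moment': array([ 0.028, -0.034, -0.056]), 'gripper_force': 0.0, 'width': 0.08774452288866103} 0.019
top indexer 0.58 [287.4 193.3] [0.555 0.063 0.   ]
top post_a 0.95 [275.6 163.2] [0.646 0.109 0.092]
top post_a 0.94 [258.9 206.3] [0.506 0.16  0.092]
top post_a 0.9 [300.7 219.6] [0.467 0.025 0.092]
top post_a 0.71 [314.5 181.8] [ 0.589 -0.017  0.092]
top post_a 0.66 [323.2 130.5] [ 0.757 -0.043  0.092]
top mark 0.97 [296.1 223.4] [0.454 0.037 0.07 ]
top bolt_knob 0.62 [336.5 211.6] [ 0.495 -0.092  0.076]
top beaker 0.86 [353.9 191.7] [ 0.562 -0.149  0.07 ]
top beaker 0.75 [154.3 214.9] [0.47  0.499 0.07 ]
top beaker 0.73 [340.7 212.7] [ 0.492 -0.107  0.07 ]
top beaker 0.58 [289.5 195.4] [0.544 0.061 0.07 ]
top beaker 0.57 [357.5 151.3] [ 0.695 -0.
[... 326 characters left out ...]
.092]
side post_a 0.63 [257.9 151.7] [ 0.579 -0.041  0.092]
side post_a 0.59 [241.2 173.9] [0.634 0.109 0.092]
side mark 0.72 [305.3 167.5] [0.445 0.04  0.07 ]
side bolt_knob 0.73 [242.4 174.8] [0.631 0.082 0.076]
side bolt_knob 0.58 [196.9 175.8] [0.759 0.076 0.076]
side bolt_knob 0.51 [284.5 147.7] [ 0.49  -0.102  0.076]
side beaker 0.96 [221.3 160.2] [ 0.692 -0.038  0.07 ]
side beaker 0.74 [270.5 170.9] [0.549 0.053 0.07 ]
side beaker 0.74 [262.3 156.8] [ 0.565 -0.051  0.07 ]
side beaker 0.61 [326.  296.7] [0.494 0.59  0.07 ]
side glaze_blue 0.78 [350.1 231.9] [0.367 0.284 0.   ]
side glaze_yellow 0.91 [187.8 203.9] [0.79 0.1  0.  ]
side cup_white 0.63 [193.7 175.9] [ 0.785 -0.081  0.   ]
```

View pics/top0.png

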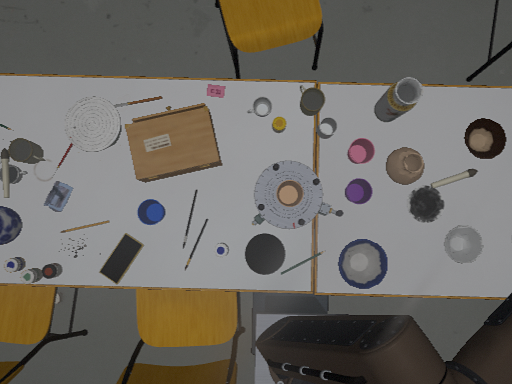

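View pics/side0.png

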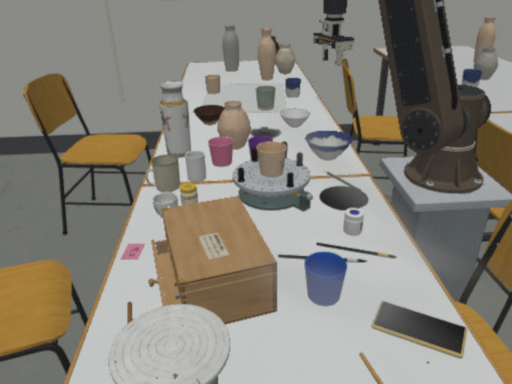

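The beaker candidates in the top view are the clay one at (289,195) in the middle of the wheel, plus purple (358,190), pink (361,150) and blue (151,212). I choose the clay one at (289,195). The bolt knob is at (337,212), and the spring housing, which could be mistaken for it, is at (257,218). Next I fit the base pose and check it in a crop.

```bash
cat > fit.py <<'E'
from h import *
from scipy.optimize import least_squares
def pts(x,bolt=0,w=0):
    P=lambda r,a,z:[x[0]+r*np.cos(x[2]+a),x[1]+r*np.sin(x[2]+a),z]
    d=np.pi/180
    L=[P(.098,(45+90*k)*d+w,.092) for k in range(4)]
    return L+[P(.105,210*d+w,.07),P(.175+bolt,-90*d,.076)]
E
python3 - <<'E'
from fit import *
obs={'top':[(275.6,163.2),(258.9,206.3),(300.7,219.6),(314.5,181.8),(296.1,223.4),(336.5,211.6)],
'side':[(241.2,173.9),(294.1,178.6),(296.6,155.6),(257.9,151.7),(305.3,167.5),(284.5,147.7)]}
f=lambda x:np.concatenate([(proj(c,p)-o) for c in obs for p,o in zip(pts(x),obs[c])]).ravel()
s=least_squares(f,[.5475,.062,-.33],loss='soft_l1');x=s.x
np.set_printoptions(precision=4,suppress=True)
print(x,np.degrees(x[2]));print(f(x).reshape(-1,2));print(np.array(pts(x)))
np.save('x.npy',x)
im=cv2.imread('pics/top0.png')[130:260,220:370]
im=cv2.resize(im,None,fx=5,fy=4.5,interpolation=cv2.INTER_CUBIC)
for i,p in enumerate(pts(x)):
    u=proj('top',p);cv2.circle(im,(int((u[0]-220)*5),int((u[1]-130)*4.5)),4,(0,255,0),-1);cv2.putText(im,'abcdmk'[i],(int((u[0]-220)*5)+6,int((u[1]-130)*4.5)),0,.7,(0,0,255),2)
cv2.imwrite('pics/crop0.png',im)
E
```

```text
[ 0.5488  0.067  -0.322 ] -18.45197899368933
[[-0.5839  2.9951]
 [ 1.503   0.3022]
 [ 0.4194  1.7502]
 [ 1.0517 -1.0327]
 [-2.704   2.4365]
 [ 2.1243  0.7085]
 [-0.7258  0.2943]
 [-4.0846  0.559 ]
 [ 2.5137  2.9339]
 [-4.0825  2.7997]
 [-0.089   0.8436]
 [-1.033   0.3759]]
[[ 0.6364  0.1108  0.092 ]
 [ 0.505   0.1547  0.092 ]
 [ 0.4611  0.0232  0.092 ]
 [ 0.5926 -0.0207  0.092 ]
 [ 0.4459  0.046   0.07  ]
 [ 0.4934 -0.099   0.076 ]]
```

View pics/crop0.png

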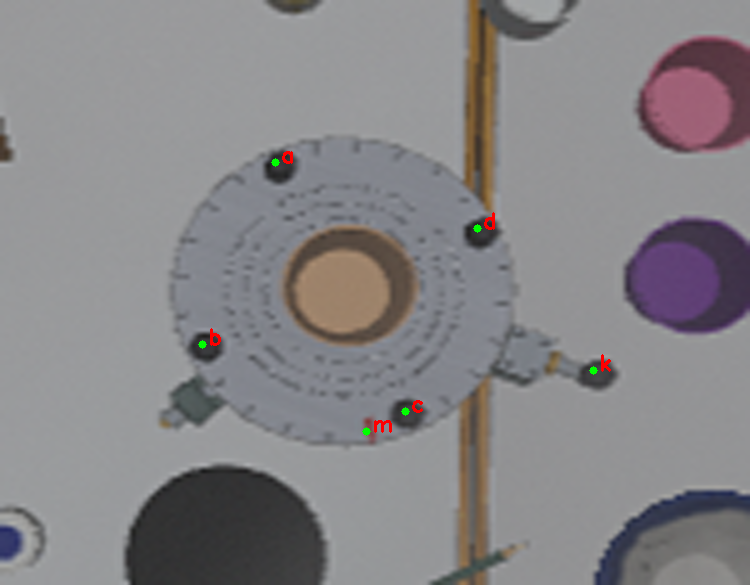

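The fit holds: green dots land within about 1 px of posts a–d, the mark and the knob, with the knob really about 3 mm further toward -y. The purple beaker stands close to the knob, so I'll grip the knob radially, with the tool yaw at about -198°.

```bash
python3 -m handwheel '[{"delta_pos":[0.43,0.88,0],"dr":[0,0,-2]},{"delta_pos":[0.43,0.88,0],"dr":[0,0,-2]},{"delta_pos":[0.43,0.88,0],"dr":[0,0,-2]},{"delta_pos":[0.43,0.88,0],"dr":[0,0,-2]},{"delta_pos":[0.43,0.88,0],"dr":[0,0,-2]},{"delta_pos":[0.43,0.88,0],"dr":[0,0,-2]},{"delta_pos":[0.43,0.88,0],"dr":[0,0,-2]},{"delta_pos":[0.43,0.88,0],"dr":[0,0,-2]},{"delta_pos":[0.43,0.88,0],"dr":[0,0,-2]},{"delta_pos":[0.43,0.88,0],"dr":[0,0,-2]}]' -0.36 15
python3 -m handwheel '[{"delta_pos":[0.43,0.88,0],"dr":[0,0,-2]},{"delta_pos":[0.43,0.88,0],"dr":[0,0,-2]},{"delta_pos":[0.43,0.88,0],"dr":[0,0,-2]},{"delta_pos":[0.43,0.88,0],"dr":[0,0,-2]},{"delta_pos":[0.43,0.88,0],"dr":[0,0,-2]},{"delta_pos":[0.43,0.88,0],"dr":[0,0,-2]},{"delta_pos":[0.43,0.88,0],"dr":[0,0,-2]},{"delta_pos":[0.43,0.8,0],"dr":[0,0,-2]},{"delta_pos":[0.43,0.6,0],"dr":[0,0,-2]},{"delta_pos":[0,0,0],"dr":[0,0,0]}]'
python3 - <<'E'
from h import *
s=get_state();print(s['q'],s['eef_pos'],s['ee_rot'],s['width'],s['force'])
im=snap('side','s1.png')[100:230,200:370]
cv2.imwrite('pics/s1c.png',cv2.resize(im[...,::-1],None,fx=4.5,fy=4.5,interpolation=cv2.INTER_CUBIC))
E
```

```text
t: 1.9
eef_pos: [0.362, -0.3686, 0.2458]
ee_rot: [-3.141, 0.0, -3.14]
force: [0.5, -0.4, -0.1]
width: 0.0599
gripper_force: 0.0
t: 2.9
eef_pos: [0.479, -0.1412, 0.2457]
ee_rot: [3.141, 0.001, 2.832]
force: [0.6, -0.7, -0.3]
width: 0.0596
gripper_force: 0.0
[ 1.07664620e-01  6.63144946e-02 -3.66213120e-01  2.26500536e-05
 -1.13747636e+00 -1.98850733e+00] [ 0.47899992 -0.14115292  0.24571493] [3.14129002e+00 7.32565646e-04 2.83155566e+00] 0.059635822587799196 [ 0.58697424 -0.69135047 -0.27279322]
```

View pics/s1c.png

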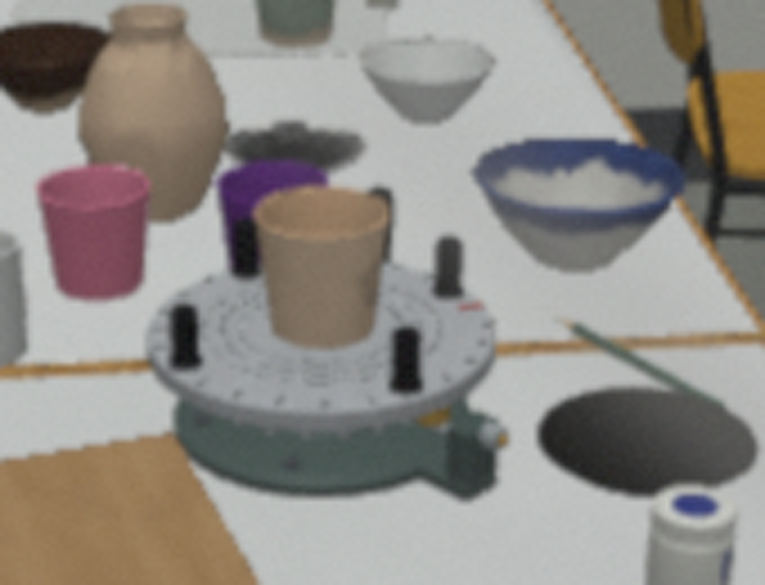

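The side crop shows the beaker centred on the wheel and the knob hidden behind it at about (380,230), with the gripper out of view. I move over the knob and go part-way down before checking again.

```bash
python3 -m handwheel '[{"delta_pos":[0.15,0.4,0],"dr":[0,0,0]},{"delta_pos":[0.17,0.45,0],"dr":[0,0,0]},{"delta_pos":[0.15,0.41,0],"dr":[0,0,0]},{"delta_pos":[0,0,-0.8],"dr":[0,0,0]},{"delta_pos":[0,0,-0.8],"dr":[0,0,0]},{"delta_pos":[0,0,-0.8],"dr":[0,0,0]},{"delta_pos":[0,0,-0.6],"dr":[0,0,0]},{"delta_pos":[0,0,-0.4],"dr":[0,0,0]},{"delta_pos":[0,0,0],"dr":[0,0,0]}]'
python3 - <<'E'
from h import *
s=get_state();print(s['q'][5])
a=snap('side','s2.png')[100:190,230:340];b=snap('top','t2.png')[150:260,270:390]
r=lambda i:cv2.resize(i[...,::-1],(400,400),interpolation=cv2.INTER_CUBIC)
cv2.imwrite('pics/c2.png',np.hstack([r(a),r(b)]))
print(find_in('side','bolt_knob')[:2])
print(proj('side',s['eef_pos']),proj('top',s['eef_pos']))
E
```

```text
t: 3.85
eef_pos: [0.491, -0.1048, 0.1422]
ee_rot: [-3.14, -0.003, 2.83]
force: [-0.2, -0.9, -0.3]
width: 0.0595
gripper_force: 0.0
-2.063499638604325
[{'location': [191.8, 162.3], 'conf': 0.49}, {'location': [273.3, 176.4], 'conf': 0.15}]
[284.16688412 127.86293898] [344.11778265 212.80026601]
```

View pics/c2.png

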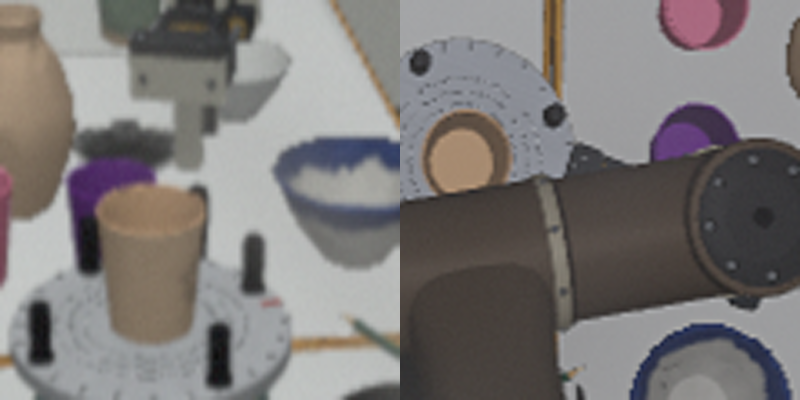

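In the side crop the finger hangs over the knob: finger at about (282,135) and knob at (285,149) in full-picture pixels. I go down and close.

```bash
python3 -m handwheel '[{"delta_pos":[0.05,0,-0.5],"dr":[0,0,0]},{"delta_pos":[0,0,-0.5],"dr":[0,0,0]},{"delta_pos":[0,0,-0.5],"dr":[0,0,0]},{"delta_pos":[0,0,-0.45],"dr":[0,0,0]},{"delta_pos":[0,0,0],"dr":[0,0,0]}]'
python3 -m handwheel '[{"delta_pos":[0,0,0],"dr":[0,0,0]},{"delta_pos":[0,0,0],"dr":[0,0,0]},{"delta_pos":[0,0,0],"dr":[0,0,0]},{"delta_pos":[0,0,0],"dr":[0,0,0]},{"delta_pos":[0,0,0],"dr":[0,0,0]},{"delta_pos":[0,0,0],"dr":[0,0,0]}]' 1 15
```

```text
t: 4.5
eef_pos: [0.4929, -0.1051, 0.0846]
ee_rot: [-3.141, -0.001, 2.83]
force: [-0.3, -0.6, 1.0]
width: 0.0596
gripper_force: 0.0
t: 5.1
eef_pos: [0.4936, -0.1047, 0.0853]
ee_rot: [3.141, 0.001, 2.83]
force: [-0.3, 3.4, 2.3]
width: 0.0195
gripper_force: 15.0
```

```bash
python3 -m handwheel '[{"delta_pos":[-0.04,-0.13,0],"dr":[0,0,0]},{"delta_pos":[-0.04,-0.13,0],"dr":[0,0,0]},{"delta_pos":[-0.04,-0.13,0],"dr":[0,0,0]},{"delta_pos":[-0.04,-0.13,0],"dr":[0,0,0]},{"delta_pos":[-0.03,-0.06,0],"dr":[0,0,0]},{"delta_pos":[0,0,0],"dr":[0,0,0]},{"delta_pos":[0,0,0],"dr":[0,0,0]}]'
```

```text
t: 5.8
eef_pos: [0.4884, -0.1203, 0.0853]
ee_rot: [3.138, 0.001, 2.83]
force: [-1.9, 17.3, 3.9]
width: 0.0195
gripper_force: 15.0
```

```bash
python3 -m handwheel '[{"delta_pos":[-0.02,-0.07,0],"dr":[0,0,0]},{"delta_pos":[0,0,0],"dr":[0,0,0]},{"delta_pos":[0,0,0],"dr":[0,0,0]}]'
```

```text
t: 6.1
eef_pos: [0.4884, -0.1206, 0.0852]
ee_rot: [3.136, 0.002, 2.83]
force: [-1.5, 30.0, 3.9]
width: 0.0195
gripper_force: 15.0
```

The bolt is against its outer stop: 30 N with no more travel. I release, rise, and turn over post_d.

```bash
python3 -m handwheel '[{"delta_pos":[0,0,0],"dr":[0,0,0]},{"delta_pos":[0,0.05,0],"dr":[0,0,0]},{"delta_pos":[0,0,0],"dr":[0,0,0]},{"delta_pos":[0,0,0.4],"dr":[0,0,0]},{"delta_pos":[0,0,0.8],"dr":[0,0,0]},{"delta_pos":[0,0,0.8],"dr":[0,0,0]},{"delta_pos":[0,0,0.8],"dr":[0,0,0]},{"delta_pos":[0,0,0.8],"dr":[0,0,0]},{"delta_pos":[0,0,0.5],"dr":[0,0,0]}]' -0.36
python3 -m handwheel '[{"delta_pos":[0.2,0.2,0],"dr":[0,0,8.4]},{"delta_pos":[0.2,0.2,0],"dr":[0,0,8.4]},{"delta_pos":[0.2,0.2,0],"dr":[0,0,8.4]},{"delta_pos":[0.2,0.2,0],"dr":[0,0,8.4]},{"delta_pos":[0.2,0.2,0],"dr":[0,0,8.4]},{"delta_pos":[0.2,0.2,0],"dr":[0,0,8.4]},{"delta_pos":[0.2,0.2,0],"dr":[0,0,8.4]},{"delta_pos":[0.2,0.2,0],"dr":[0,0,8.4]}]'
python3 -m handwheel '[{"delta_pos":[0.2,0.2,0],"dr":[0,0,8.4]},{"delta_pos":[0.2,0.2,0],"dr":[0,0,8.4]},{"delta_pos":[0.2,0.2,0],"dr":[0,0,8.4]},{"delta_pos":[0.2,0.2,0],"dr":[0,0,8.4]},{"delta_pos":[0.2,0.2,0],"dr":[0,0,8.4]},{"delta_pos":[0.2,0.2,0],"dr":[0,0,8.4]},{"delta_pos":[0.2,0.2,0],"dr":[0,0,8.4]},{"delta_pos":[0.2,0.1,0],"dr":[0,0,8.4]},{"delta_pos":[0,0,0],"dr":[0,0,0]}]'
python3 -c "
from station import *;print(get_state()['q'])"
```

```text
t: 7.0
eef_pos: [0.4874, -0.1237, 0.2109]
ee_rot: [3.141, 0.003, 2.83]
force: [0.2, -0.7, -0.4]
width: 0.0596
gripper_force: 0.0
t: 7.8
eef_pos: [0.535, -0.0754, 0.2089]
ee_rot: [-3.141, -0.0, -2.275]
force: [-0.0, -0.5, 0.5]
width: 0.0597
gripper_force: 0.0
t: 8.7
eef_pos: [0.5835, -0.0302, 0.2087]
ee_rot: [-3.141, -0.0, -1.105]
force: [-0.0, 0.5, -0.9]
width: 0.0595
gripper_force: 0.0
[ 2.82959487e-01  2.37205494e-01 -2.47127163e-01  4.44223712e-04
 -1.08611491e+00  1.82450016e-01]
```

```bash
python3 -m handwheel '[{"delta_pos":[0.32,0.17,0],"dr":[0,0,0]},{"delta_pos":[0,0,-0.8],"dr":[0,0,0]},{"delta_pos":[0,0,-0.8],"dr":[0,0,0]},{"delta_pos":[0,0,-0.8],"dr":[0,0,0]},{"delta_pos":[0,0,-0.6],"dr":[0,0,0]},{"delta_pos":[0,0,-0.44],"dr":[0,0,0]},{"delta_pos":[0,0,0],"dr":[0,0,0]}]'
python3 -m handwheel '[{"delta_pos":[0,0,0],"dr":[0,0,0]},{"delta_pos":[0,0,0],"dr":[0,0,0]},{"delta_pos":[0,0,0],"dr":[0,0,0]},{"delta_pos":[0,0,0],"dr":[0,0,0]},{"delta_pos":[0,0,0],"dr":[0,0,0]},{"delta_pos":[0,0,0],"dr":[0,0,0]}]' 1 15
python3 - <<'E'
from h import *
a=snap('side','s3.png')[100:230,200:370]
cv2.imwrite('pics/c3.png',cv2.resize(a[...,::-1],None,fx=4,fy=4,interpolation=cv2.INTER_CUBIC))
E
```

```text
t: 9.4
eef_pos: [0.5917, -0.0252, 0.1032]
ee_rot: [3.139, 0.001, -1.11]
force: [-0.2, -0.2, 0.1]
width: 0.0595
gripper_force: 0.0
t: 10.0
eef_pos: [0.5922, -0.0251, 0.105]
ee_rot: [3.141, -0.0, -1.107]
force: [0.6, -1.3, 4.5]
width: 0.0171
gripper_force: 15.7
```

View pics/c3.png

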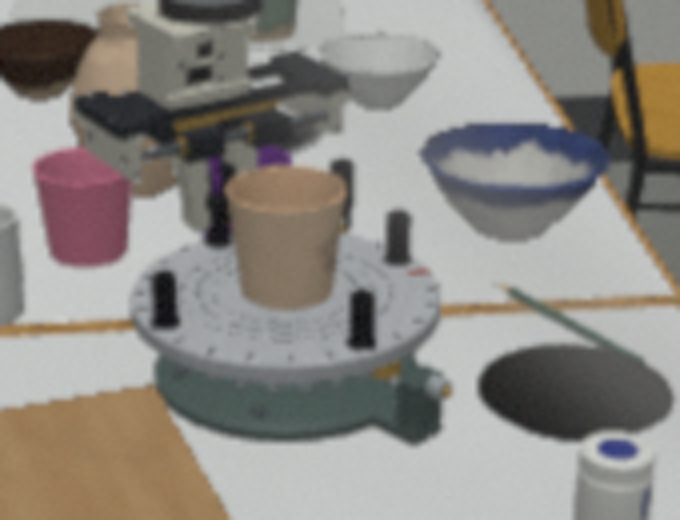

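Post_d is held: width is 17 mm, and the measured radius from the axis is 97.6 mm at -64°. The view shows the gripper clear of the beaker. I now compute the arc rows.

Run:
```python
import numpy as np
st=[2,4]+[5]*21+[5,3,1]
a=-64.;
for i,s in enumerate(st):
    f=lambda t:98/30*np.array([np.cos(np.radians(t)),np.sin(np.radians(t))])
    print(i,s,a+s,np.round(f(a+s)-f(a),3)); a+=s
```

```text
0 2 -62.0 [0.102 0.052]
1 4 -58.0 [0.197 0.114]
2 5 -53.0 [0.235 0.161]
3 5 -48.0 [0.22  0.181]
4 5 -43.0 [0.203 0.2  ]
5 5 -38.0 [0.185 0.217]
6 5 -33.0 [0.165 0.232]
7 5 -28.0 [0.145 0.246]
8 5 -23.0 [0.123 0.257]
9 5 -18.0 [0.1   0.267]
10 5 -13.0 [0.076 0.275]
11 5 -8.0 [0.052 0.28 ]
12 5 -3.0 [0.027 0.284]
13 5 2.0 [0.002 0.285]
14 5 7.0 [-0.022  0.284]
15 5 12.0 [-0.047  0.281]
16 5 17.0 [-0.071  0.276]
17 5 22.0 [-0.095  0.269]
18 5 27.0 [-0.118  0.259]
19 5 32.0 [-0.14   0.248]
20 5 37.0 [-0.161  0.235]
21 5 42.0 [-0.181  0.22 ]
22 5 47.0 [-0.2    0.203]
23 5 52.0 [-0.217  0.185]
24 3 55.0 [-0.137  0.102]
25 1 56.0 [-0.047  0.032]
```

```bash
python3 -m handwheel '[{"delta_pos":[0.10,0.05,0],"dr":[0,0,2]},{"delta_pos":[0.20,0.115,0],"dr":[0,0,4]},{"delta_pos":[0.235,0.16,0],"dr":[0,0,5]},{"delta_pos":[0.22,0.18,0],"dr":[0,0,5]},{"delta_pos":[0.205,0.2,0],"dr":[0,0,5]},{"delta_pos":[0.185,0.217,0],"dr":[0,0,5]},{"delta_pos":[0,0,0],"dr":[0,0,0]}]'
python3 -c "
from station import *;import numpy as np;p=get_state()['eef_pos']-[.5494,.0626,0];print(np.hypot(*p[:2]),np.degrees(np.arctan2(p[1],p[0])))"
```

```text
t: 10.75
eef_pos: [0.6276, 0.0043, 0.1051]
ee_rot: [-3.14, 0.0, -0.65]
force: [-1.9, 4.6, 2.9]
width: 0.0174
gripper_force: 15.0
0.09754420521157209 -36.68888466508231
```

Tracking well. Now I continue the arc.

```bash
python3 -m handwheel '[{"delta_pos":[0.165,0.232,0],"dr":[0,0,5]},{"delta_pos":[0.145,0.246,0],"dr":[0,0,5]},{"delta_pos":[0.123,0.257,0],"dr":[0,0,5]},{"delta_pos":[0.1,0.267,0],"dr":[0,0,5]},{"delta_pos":[0.076,0.275,0],"dr":[0,0,5]},{"delta_pos":[0.052,0.28,0],"dr":[0,0,5]},{"delta_pos":[0.027,0.284,0],"dr":[0,0,5]},{"delta_pos":[0.002,0.285,0],"dr":[0,0,5]},{"delta_pos":[-0.022,0.284,0],"dr":[0,0,5]},{"delta_pos":[-0.047,0.281,0],"dr":[0,0,5]}]'
python3 -m handwheel '[{"delta_pos":[-0.071,0.276,0],"dr":[0,0,5]},{"delta_pos":[-0.095,0.269,0],"dr":[0,0,5]},{"delta_pos":[-0.118,0.259,0],"dr":[0,0,5]},{"delta_pos":[-0.14,0.248,0],"dr":[0,0,5]},{"delta_pos":[-0.161,0.235,0],"dr":[0,0,5]},{"delta_pos":[-0.181,0.22,0],"dr":[0,0,5]},{"delta_pos":[0,0,0],"dr":[0,0,0]}]'
python3 -c "
from station import *;import numpy as np;p=get_state()['eef_pos']-[.5494,.0626,0];print(np.hypot(*p[:2]),np.degrees(np.arctan2(p[1],p[0])),get_state()['q'])"
```

```text
t: 11.75
eef_pos: [0.6452, 0.0839, 0.1051]
ee_rot: [-3.141, 0.001, 0.222]
force: [-1.6, -6.3, 3.4]
width: 0.0173
gripper_force: 15.0
t: 12.45
eef_pos: [0.6224, 0.1293, 0.1052]
ee_rot: [3.141, -0.0, 0.745]
force: [1.9, -2.6, -0.1]
width: 0.0177
gripper_force: 15.0
0.09887492452326828 42.40038807018225 [ 5.11407045e-01  4.11956467e-01 -2.52610337e-01  2.82841481e-04
 -9.05693111e-01  1.80456090e+00]
```

```bash
python3 -m handwheel '[{"delta_pos":[-0.2,0.203,0],"dr":[0,0,5]},{"delta_pos":[-0.217,0.185,0],"dr":[0,0,5]},{"delta_pos":[-0.137,0.102,0],"dr":[0,0,3]},{"delta_pos":[-0.047,0.032,0],"dr":[0,0,1]},{"delta_pos":[0,0,0],"dr":[0,0,0]},{"delta_pos":[0,0,0],"dr":[0,0,0]},{"delta_pos":[0,0,0],"dr":[0,0,0]}]'
python3 -m handwheel '[{"delta_pos":[0,0,0],"dr":[0,0,0]},{"delta_pos":[0,0,0],"dr":[0,0,0]},{"delta_pos":[0,0,0],"dr":[0,0,0]},{"delta_pos":[0,0,0],"dr":[0,0,0]},{"delta_pos":[0,0,0],"dr":[0,0,0]}]' -0.36
python3 -m handwheel '[{"delta_pos":[0,0,0.3],"dr":[0,0,0]},{"delta_pos":[0,0,0.8],"dr":[0,0,0]},{"delta_pos":[0,0,0.8],"dr":[0,0,0]},{"delta_pos":[0,0,0.8],"dr":[0,0,0]},{"delta_pos":[0,0,0.8],"dr":[0,0,0]},{"delta_pos":[0,0,0],"dr":[0,0,0]}]'
python3 - <<'E'
from h import *
print(get_state()['q'])
a=snap('side','s4.png')[100:230,200:370]
cv2.imwrite('pics/c4.png',cv2.resize(a[...,::-1],None,fx=4,fy=4,interpolation=cv2.INTER_CUBIC))
for n in('post_a','mark','bolt_knob'):print(n,[(np.round(r['location'],1),round(r['conf'],2)) for r in mark_of('side',n)[:5]])
from fit import *
print(np.round([proj('side',p) for p in pts([.5494,.0626,-.322],.018,np.pi*2/3)],1))
E
```

```text
t: 13.15
eef_pos: [0.6046, 0.145, 0.1051]
ee_rot: [-3.141, -0.001, 0.985]
force: [-3.7, 4.1, 3.4]
width: 0.0175
gripper_force: 15.0
t: 13.65
eef_pos: [0.6046, 0.144, 0.1047]
ee_rot: [-3.142, 0.0, 0.987]
force: [0.5, 0.2, -0.4]
width: 0.0518
gripper_force: 0.0
t: 14.25
eef_pos: [0.6065, 0.1449, 0.2147]
ee_rot: [3.138, -0.006, 0.988]
force: [-0.2, -1.4, 0.5]
width: 0.0599
gripper_force: 0.0
[ 5.48006395e-01  2.91809860e-01 -1.57898883e-01  1.44445035e-03
 -1.11428337e+00  2.00975633e+00]
post_a [(array([303.3, 173.7]), 0.92), (array([238., 157.]), 0.75), (array([254.1, 176.7]), 0.6), (array([283.1, 153.4]), 0.56)]
mark [(array([246.9, 160.6]), 0.67)]
bolt_knob [(array([285.5, 143.7]), 0.46)]
[[301.7 172.4]
 [285.9 153.3]
 [241.3 159. ]
 [253.1 179.1]
 [245.4 162.2]
 [284.3 145.5]]
```

View pics/c4.png

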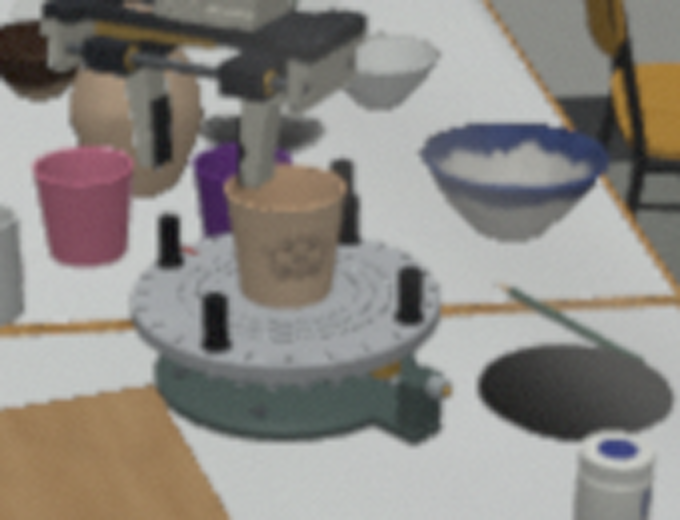

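The side crop shows the wheel in the 120° click: the mark is at crop (190,250) and all points are within about 3 px of prediction. The beaker is upright and centred. Back to the knob now.

```bash
python3 -m handwheel '[{"delta_pos":[-0.33,-0.74,0],"dr":[0,0,-8.3]},{"delta_pos":[-0.33,-0.74,0],"dr":[0,0,-8.3]},{"delta_pos":[-0.33,-0.74,0],"dr":[0,0,-8.3]},{"delta_pos":[-0.33,-0.74,0],"dr":[0,0,-8.3]},{"delta_pos":[-0.33,-0.74,0],"dr":[0,0,-8.3]},{"delta_pos":[-0.33,-0.74,0],"dr":[0,0,-8.3]},{"delta_pos":[-0.33,-0.74,0],"dr":[0,0,-8.3]},{"delta_pos":[-0.33,-0.74,0],"dr":[0,0,-8.3]},{"delta_pos":[-0.33,-0.74,0],"dr":[0,0,-8.3]}]'
python3 -m handwheel '[{"delta_pos":[-0.33,-0.74,0],"dr":[0,0,0]},{"delta_pos":[-0.33,-0.74,0],"dr":[0,0,0]},{"delta_pos":[-0.33,-0.74,0],"dr":[0,0,0]},{"delta_pos":[0,0,0],"dr":[0,0,0]}]'
```

```text
t: 15.35
eef_pos: [0.5144, -0.0564, 0.209]
ee_rot: [3.141, 0.002, -0.323]
force: [0.4, -0.8, -0.4]
width: 0.0596
gripper_force: 0.0
t: 15.75
eef_pos: [0.484, -0.1238, 0.209]
ee_rot: [3.141, 0.002, -0.319]
force: [1.1, 0.7, -0.8]
width: 0.0596
gripper_force: 0.0
```

```bash
python3 -m handwheel '[{"delta_pos":[0.15,0.1,-0.4],"dr":[0,0,0]},{"delta_pos":[0,0,-0.8],"dr":[0,0,0]},{"delta_pos":[0,0,-0.8],"dr":[0,0,0]},{"delta_pos":[0,0,-0.8],"dr":[0,0,0]},{"delta_pos":[0,0,-0.6],"dr":[0,0,0]},{"delta_pos":[0,0,-0.4],"dr":[0,0,0]},{"delta_pos":[0,0,-0.3],"dr":[0,0,0]},{"delta_pos":[0,0,0],"dr":[0,0,0]}]'
python3 -m handwheel '[{"delta_pos":[0,0,0],"dr":[0,0,0]},{"delta_pos":[0,0,0],"dr":[0,0,0]},{"delta_pos":[0,0,0],"dr":[0,0,0]},{"delta_pos":[0,0,0],"dr":[0,0,0]},{"delta_pos":[0,0,0],"dr":[0,0,0]},{"delta_pos":[0,0,0],"dr":[0,0,0]}]' 1 15
```

```text
t: 16.55
eef_pos: [0.4898, -0.1188, 0.0855]
ee_rot: [3.141, 0.002, -0.316]
force: [0.3, 0.7, 0.0]
width: 0.0597
gripper_force: 0.0
t: 17.15
eef_pos: [0.4903, -0.1193, 0.0871]
ee_rot: [3.141, -0.0, -0.317]
force: [-0.2, -0.8, 1.0]
width: 0.0194
gripper_force: 15.0
```

```bash
python3 -m handwheel '[{"delta_pos":[0.04,0.12,0],"dr":[0,0,0]},{"delta_pos":[0.04,0.12,0],"dr":[0,0,0]},{"delta_pos":[0.04,0.12,0],"dr":[0,0,0]},{"delta_pos":[0.04,0.12,0],"dr":[0,0,0]},{"delta_pos":[0.02,0.07,0],"dr":[0,0,0]},{"delta_pos":[0,0,0],"dr":[0,0,0]},{"delta_pos":[0,0,0],"dr":[0,0,0]}]'
python3 -m handwheel '[{"delta_pos":[0.02,0.05,0],"dr":[0,0,0]},{"delta_pos":[0,0,0],"dr":[0,0,0]},{"delta_pos":[0,0,0],"dr":[0,0,0]}]'
```

```text
t: 17.85
eef_pos: [0.4957, -0.1032, 0.0871]
ee_rot: [3.14, -0.0, -0.316]
force: [-0.8, -9.8, 4.3]
width: 0.0196
gripper_force: 15.0
t: 18.15
eef_pos: [0.4957, -0.103, 0.0871]
ee_rot: [3.138, 0.001, -0.316]
force: [-0.4, -19.3, 4.0]
width: 0.0195
gripper_force: 15.0
```

The bolt is home: about 18 mm of travel, then a hard stop. I release, rise and back off.

```bash
python3 -m handwheel '[{"delta_pos":[-0.01,-0.03,0],"dr":[0,0,0]},{"delta_pos":[0,0,0],"dr":[0,0,0]},{"delta_pos":[0,0,0],"dr":[0,0,0]},{"delta_pos":[0,0,0],"dr":[0,0,0]},{"delta_pos":[0,0,0.5],"dr":[0,0,0]},{"delta_pos":[0,0,0.9],"dr":[0,0,0]},{"delta_pos":[0,0,0.9],"dr":[0,0,0]},{"delta_pos":[0,0,0.9],"dr":[0,0,0]},{"delta_pos":[0,0,0.9],"dr":[0,0,0]},{"delta_pos":[0,0,0.5],"dr":[0,0,0]}]' -0.36
python3 -m handwheel '[{"delta_pos":[0,-0.8,0],"dr":[0,0,0]},{"delta_pos":[0,-0.9,0],"dr":[0,0,0]},{"delta_pos":[0,-0.9,0],"dr":[0,0,0]},{"delta_pos":[0,-0.9,0],"dr":[0,0,0]},{"delta_pos":[0,-0.9,0],"dr":[0,0,0]},{"delta_pos":[0,-0.9,0],"dr":[0,0,0]},{"delta_pos":[0,-0.5,0],"dr":[0,0,0]},{"delta_pos":[0,0,0],"dr":[0,0,0]}]'
python3 - <<'E'
from h import *
a=snap('side','s5.png')[120:220,225:335];b=snap('top','t5.png')[150:250,240:350]
r=lambda i:cv2.resize(i[...,::-1],(400,370),interpolation=cv2.INTER_CUBIC)
cv2.imwrite('pics/c5.png',np.hstack([r(a),r(b)]))
for n in('mark','bolt_knob'):print(n,[(np.round(x['location'],1),round(x['conf'],2)) for x in mark_of('top',n)[:2]],[(np.round(x['location'],1),round(x['conf'],2)) for x in mark_of('side',n)[:3]])
E
```

```text
t: 19.15
eef_pos: [0.4968, -0.1016, 0.2272]
ee_rot: [-3.14, -0.003, -0.316]
force: [-0.1, 0.4, 0.2]
width: 0.0601
gripper_force: 0.0
t: 19.95
eef_pos: [0.4958, -0.2771, 0.2244]
ee_rot: [-3.142, 0.001, -0.319]
force: [-0.2, -0.4, -0.1]
width: 0.0596
gripper_force: 0.0
mark [(array([314.3, 171.9]), 0.75)] [(array([245.3, 160.9]), 0.61)]
bolt_knob [(array([337.6, 214.7]), 0.63)] []
```

View pics/c5.png

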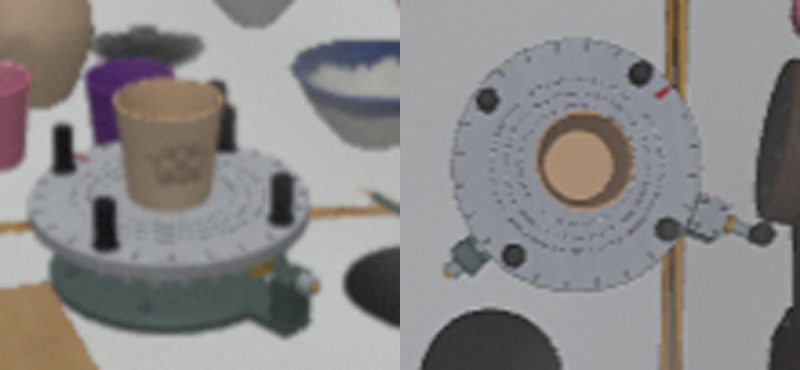

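In the top crop the mark is at crop (662,92), which is the 120° click. The brass collar sits against the guide block with no red band showing, and the beaker is centred and upright. I hand the job in.

```bash
python3 -c "
from station import *;print(job_done())"
```

```text
the job is handed in; nothing more can be done
None
```

I drew the bolt fully out, turned the wheel eight clicks (120°) counter-clockwise and slid the bolt home; the last pictures show the wheel in that click and the beaker upright and centred, and the job was handed in at about 20 s (no verdict was returned).

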